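# Set the hotplate dial and press start

### The arm

A 6-joint arm with a two-finger parallel gripper is mounted at the origin on a cart in front of the work surface, level with it; the furniture and walls round the work are solid. World frame = base frame: x ahead of the robot, y to its left, z up, the work surface at z = 0. Lengths are in m, angles in degrees, forces in N, time in s.
With the tool pointing down it reaches from about 0.3 to 0.75 m from the base axis. Payload 8.5 kg.
Tool frame: the origin (TCP) lies at the very end of the fingers, on their centre line; the grasp point (between the pads) lies 19 mm behind it (env.hold_point_z is the distance from the TCP to the grasp point, in m); z points along the fingers, y is the line along which they close (so a half turn about z gives the same grasp; the last joint's range is limited). The gripper opens to 85 mm and grips with 20 to 120 N. Pads are 22 mm wide; open, the fingers measure 114 mm over their backs; the gripper's body (76 mm by 85 mm) begins 54 mm behind the grasp point. The pads swing forward as they close: fully open they stand 13 mm farther back than shut.
Start: joints at [-77.195, 21.807, 74.336, -0, 83.858, -12.336], TCP at [0.234, -0.498, 0.231] pointing down, gripper open.
Joint ranges: [-178.18, 178.18], [-50.72, 133.34], [12.68, 142.11], [-81.47, 261.47], [9.98, 163.14], [-165.26, 165.26]. Speed limits (degrees/s): [136.94, 136.94, 180, 180, 180, 180].

### API

Orientations are given as a 3x3 rotation matrix whose columns are the frame's x, y, z axes.
In Python, from rig import env, optics gives the robot as it stands.
- The arm moves only by the shell command python3 -m jog 'ROWS' [OPENING] [FORCE]. ROWS is JSON, a list of rows, each an object with "linear": the shift along the tool's x, y, z in units of 40 mm (1.0 is 40 mm), a list of three; "roll": the turn about the tool's z in units of 5 degrees (1.0 is 5 degrees). A call has 1 to 12 rows; each row shifts and turns the commanded pose from where the row before left it, along the tool's axes as they then stand; what a row does not reach is not made up. A row lasts 1/12 s, in which the tool goes at most 41.7 mm and 7.16 degrees, less where a joint would pass 70% of its speed; a pose out of reach is approached as far as the arm can. A call is refused whole if a number of a shift passes 1 or a number of a turn 1, either way. A call with a gripper value outside its range is refused whole. OPENING is the opening, from -1 (shut) to 1 (fully open), set as the call begins (- or left out, the last holds). The fingers move at their own pace and stop on an object; FORCE is the grip in N (left out, the last holds). Time passes only in rows, so rows that do not move let the fingers close. It gives the time, the measured TCP pose, the force, the opening and the grip force at its end, in the units of the state.
- env.observe(): the state, without advancing time (a new reading comes with each control period).
- optics.get_image(name): name is "side" or "top"; returns the picture (384x512x3 uint8, red, green, blue); there is no depth.
- optics.calibration(name): a dict with "fov_y" (degrees; the focal length in pixels is half the picture's height over the tangent of half this angle, whatever the lens; pixels are square), "cx", "cy" (the principal point, pixels), "T" (4x4, takes a point from camera to world coordinates). Camera axes: x right, y down, z forward; pixel columns grow to the right and rows downward; lengths in m; the calibration is good to about 2 mm. A picture is of the moment at which its call begins. calibration takes no time and is no camera call.
- env.close_job(): hands the job in; it is judged then, once.
The state is a dict: "time_s": time; "q": joint angles; "qvel": joint speeds; "joint_efforts": joint torques, N m; "position": TCP position; "tool_rot": TCP orientation; "ft_force": force on the tool from outside, world axes, zero at the start; "wrist_torque": the same for the moment, N m; "grip_width": finger opening in m; "gripper_force": force on a finger pad.
Only numpy, scipy, OpenCV 4.12 (cv2) and the standard library are available. Lean on these libraries where they do the work, as an engineer would, in place of code of your own. Each camera call takes 0.05 s, during which the arm holds its last target. There are 200 camera calls.

### The job

Start the hotplate under the saucepan: with a fingertip against its knurled rim, turn the dial clockwise until it has clicked into the position of the large orange mark, and only then press the green start button all the way in and let it go. Turn the dial by gently rubbing or pushing its rim, never by pinching it, and leave the saucepan and the things standing round the hotplate where they are.

Things in the scene. Friction and masses are not known exactly. Their poses are not given: they have to be found in the camera images.
- hotplate: White hotplate fixed on the worktop, 190 (x) x 400 (y) x 55 mm; origin under its centre, own y to the left. Dark ring (156 mm across, top 62 mm high) at own [0,115] mm, flat black panel (55 mm high) at the right with dial at own [10,-125], button at [-20,-20]. Round the dial, on 44 mm radius, lie 6 flat marks 36 deg apart, clockwise from own +y: small white ones, but the 4th is large and orange.
- dial_top (a point): Centre of the dial's top, on its vertical axis, 81 mm above the worktop. The dial is a steel cylinder 64 mm across over 20 upright knurl ribs (2 mm proud), standing 26 mm above the panel, black on top with a white pointer line from centre to rim. It only turns. The point turns with it: its own +y is the pointer.
- dial (a joint): Dial angle, rad, growing clockwise seen from above. 0: pointer at the first mark. A sprung click holds it every 0.628 (36 deg): 0, 0.628, 1.257, 1.885 (orange mark), 2.513, 3.142; stops just beyond the first and last. Between clicks it resists with 2 to 3 N at the rim; past the middle it snaps on into the next click. It starts at the first, second or third mark.
- start_button_top (a point): Centre of the top face of the round green start button (26 mm across, in a black collar 42 mm across, top 67 mm high) between dial and ring; its top stands 77 mm above the worktop.
- start_button (a joint): Travel of the start button in m: 0 out, 0.006 fully in (about 4 N); counts as pressed beyond 0.0045; springs back when let go.
- pan: Steel saucepan with lid, 129 mm across, 102 mm high to its lid knob, black handle to the front left, loose on the ring; origin at the centre of its underside. Leave it.
- spice_a: Spice jar with red cap, 45 mm across, 106 mm high, loose behind the hotplate; origin under its centre. Leave it.
- spice_b: Second spice jar with red cap, 45 mm across, 106 mm high, loose behind the hotplate; origin under its centre. Leave it.
- garlic: Head of garlic, 60 mm across, 59 mm high, loose on the worktop to the right of the control panel; origin under its centre. Leave it.
- honey: Honey jar, 71 mm across, 110 mm high, loose at the back left; origin under its centre. Leave it.
- tin: Low food tin, 75 mm across, 58 mm high, loose at the left; origin under its centre. Leave it.
- yoghurt: Yoghurt pot, 72 mm across, 71 mm high, loose at the right; origin under its centre. Leave it.

How it is judged:
By the outcome, as a careful person would: the job done as asked, in the order asked, and still so for the second after the job is handed in, with the robot touching nothing.
It also fails if it takes over 61 s, if anything falls off the work surface, if the arm or the gripper's body presses on something with over 40 N, if the wrist force passes 120 N, or if a joint passes its speed limit or range.

## Working session

There is one attempt and no reset: what is moved stays moved. The work goes in short steps, Python scripts to look and compute and a shell command to move; the robot and the scene stay as the last step left them, time stands still between calls to the robot, and variables do not carry over. Pictures are saved under pics/ and viewed, at most 10 in all, crops included, and the job is handed in when it is done.

```bash
mkdir -p pics; cat > h.py <<'E'
import numpy as np, cv2
from rig import env, optics
def cal(n):
    c=optics.calibration(n); f=192/np.tan(np.radians(c["fov_y"])/2); return c,f,np.array(c["T"])
def ray(n,u,v,z):
    c,f,T=cal(n); d=T[:3,:3]@np.array([(u-c["cx"])/f,(v-c["cy"])/f,1]); o=T[:3,3]
    return o+d*(z-o[2])/d[2]
def proj(n,p):
    c,f,T=cal(n); q=T[:3,:3].T@(np.array(p)-T[:3,3]); return np.array([c["cx"]+f*q[0]/q[2],c["cy"]+f*q[1]/q[2]])
E
python3 - <<'E'
from h import *
for n in("side","top"):
    im=optics.get_image(n); cv2.imwrite(f"pics/{n}0.png",im[:,:,::-1]); print(n,optics.calibration(n))
s=env.observe(); print(s["time_s"],s["position"],s["tool_rot"],s["grip_width"])
E
```

```text
side {'fov_y': 48.384635934119224, 'cx': 257.289985275246, 'cy': 182.87120593270586, 'T': array([[-0.98720198, -0.11346628,  0.11206095,  0.41223291],
       [-0.15946976,  0.70802829, -0.68794283,  1.03179744],
       [-0.00128401, -0.69700886, -0.71706136,  1.12357071],
       [ 0.        ,  0.        ,  0.        ,  1.        ]])}
top {'fov_y': 49.452437525246125, 'cx': 255.92536413031814, 'cy': 190.111027051465, 'T': array([[-1.76313969e-01, -9.58332594e-01,  2.24748799e-01,
         2.24663977e-01],
       [-9.84333187e-01,  1.71366708e-01, -4.14924973e-02,
         6.06628845e-02],
       [ 1.24915068e-03, -2.28543409e-01, -9.73532922e-01,
         1.59801603e+00],
       [ 0.00000000e+00,  0.00000000e+00,  0.00000000e+00,
         1.00000000e+00]])}
0.1 [ 0.23360874 -0.49762329  0.23076789] [[ 9.05249806e-01  4.24879643e-01 -2.78733491e-04]
 [ 4.24879629e-01 -9.05248922e-01  1.29996223e-03]
 [ 3.00004297e-04 -1.29521874e-03 -9.99999116e-01]] 0.08524070724050836
```

View pics/top0.png

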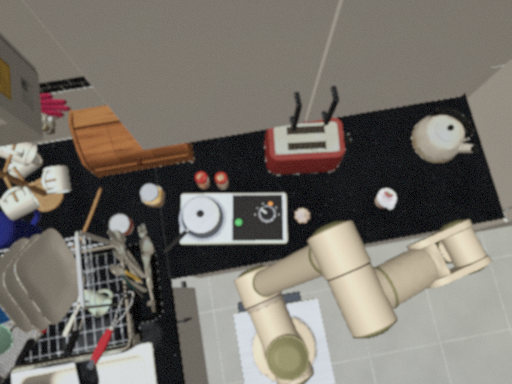

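View pics/side0.png

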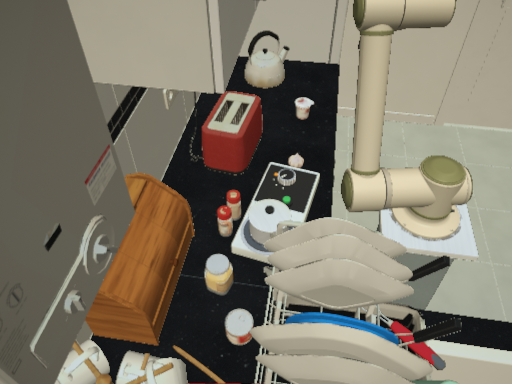

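Top view: hotplate spans about (178–288, 190–245), dial near (267,213), orange mark near (270,203), green button near (238,222). In the side view the dial is at (286,176) and the button at (287,199). I'll enlarge both.

```bash
python3 - <<'E'
from h import *
a=cv2.imread("pics/top0.png")[185:250,225:310]; b=cv2.imread("pics/side0.png")[150:215,250:335]
c=np.vstack([cv2.resize(x,None,fx=4.5,fy=4.5,interpolation=cv2.INTER_CUBIC) for x in(a,b)]); cv2.imwrite("pics/c0.png",c)
for n in("top","side"):
    im=cv2.imread(f"pics/{n}0.png"); h=cv2.cvtColor(im,cv2.COLOR_BGR2HSV)
    roi=np.zeros(im.shape[:2],bool)
    if n=="top": roi[185:250,225:300]=1
    else: roi[160:215,255:325]=1
    for nm,lo,hi,z in(("green",45,85,.077),("orange",5,20,.055)):
        m=(h[...,0]>=lo)&(h[...,0]<=hi)&(h[...,1]>130)&(h[...,2]>90)&roi
        v,u=np.nonzero(m); print(n,nm,len(u),u.mean(),v.mean(),ray(n,u.mean(),v.mean(),z))
# hotplate outline top
im=cv2.imread("pics/top0.png"); h=cv2.cvtColor(im,cv2.COLOR_BGR2HSV)
m=((h[...,2]>150)&(h[...,1]<60)).astype(np.uint8); m[:185]=0;m[252:]=0;m[:,:172]=0;m[:,294:]=0
cs=max(cv2.findContours(m,cv2.RETR_EXTERNAL,2)[0],key=cv2.contourArea)
r=cv2.minAreaRect(cs); 
for p in cv2.boxPoints(r): print(p,ray("top",*p,.055))
E
```

```text
top green 0 nan nan [nan nan nan]
top orange 18 270.0 202.5 [ 0.52423887 -0.04893679  0.055     ]
side green 50 286.28 199.14 [0.46961721 0.0863736  0.077     ]
side orange 13 275.3076923076923 173.76923076923077 [ 0.52309285 -0.04814607  0.055     ]
[179. 193.] [0.62117881 0.28421194 0.055     ]
[287. 193.] [ 0.54903387 -0.11922233  0.055     ]
[287. 243.] [ 0.3632629  -0.08267083  0.055     ]
[179. 243.] [0.4334959  0.30972488 0.055     ]<stdin>:11: RuntimeWarning: Mean of empty slice.
  ret = ret.dtype.type(ret / rcount)
```

View pics/c0.png

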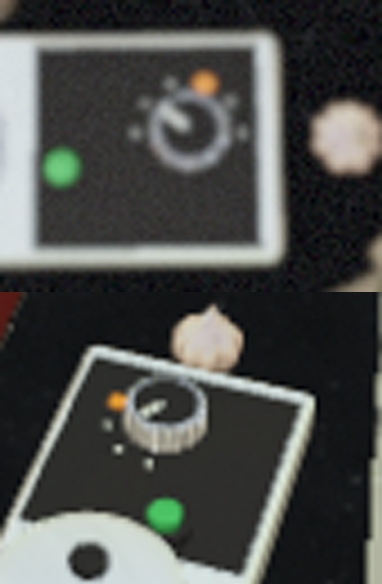

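The pointer is at the second mark (pointer (165,108) from dial centre (190,127) in the crop, and the same in the side view). So two clicks are needed. Next I'll fit the hotplate pose.

```bash
cat > fit.py <<'E'
from h import *
from scipy.optimize import least_squares
D=np.array([10,-125.])
mk=lambda k:[*(D+44*np.array([np.sin(np.radians(36*k)),np.cos(np.radians(36*k))])),55]
T=lambda x,y:np.array([(x+.5)/4.5-.5+225,(y+.5)/4.5-.5+185]); S=lambda x,y:np.array([(x+.5)/4.5-.5+250,(y-292.5+.5)/4.5-.5+150])
obs=[("top",T(136,132),mk(0)),("top",T(145,103),mk(1)),("top",T(170,84),mk(2)),("top",T(204,82),mk(3)),("top",T(231,101),mk(4)),("top",T(243,132),mk(5)),
("top",T(61,167),[-20,-20,75.5]),("side",S(165,515),[-20,-20,75]),("side",S(118,402),mk(3)),("side",S(108,425),mk(2)),("side",S(118,449),mk(1)),("side",S(150,464),mk(0))]
def w(p,o):
    c,s=np.cos(p[2]),np.sin(p[2]); return np.array([p[0]+(c*o[0]-s*o[1])/1e3,p[1]+(s*o[0]+c*o[1])/1e3,o[2]/1e3])
def res(p): return np.concatenate([proj(n,w(p,o))-u for n,u,o in obs])
if __name__=="__main__":
    r=least_squares(res,[.49,.1,-.17],loss="soft_l1",f_scale=.5); p=r.x
    print(p[:2],np.degrees(p[2])); print(res(p).reshape(-1,2).round(2).tolist())
    print("dial",w(p,[10,-125,81]),"btn",w(p,[-20,-20,77]))
    for n in("top","side"):
        q=[o for o in obs if o[0]==n]
        rr=least_squares(lambda p:np.concatenate([proj(n,w(p,o))-u for n,u,o in q]),[.49,.1,-.17]).x
        print(n,rr,w(rr,[10,-125,81]),w(rr,[-20,-20,77]))
    print("garlic",ray("top",*T(345,133),.03))
E
python3 fit.py
```

```text
[0.49288025 0.09728548] -9.200884047404562
[[-0.09, 0.39], [0.03, 0.02], [0.23, -0.01], [-0.12, 0.32], [-0.18, 0.16], [-0.42, 0.01], [0.15, -0.04], [0.07, -0.77], [-0.2, -0.07], [-0.2, -0.03], [0.14, -0.06], [-0.48, -0.04]]
dial [ 0.48276454 -0.02770521  0.081     ] btn [0.46993965 0.08074074 0.077     ]
top [ 0.49306498  0.0969757  -0.15853714] [ 0.48320534 -0.02803544  0.081     ] [0.47015832 0.080384   0.077     ]
side [ 0.49312333  0.09829152 -0.16977544] [ 0.48185943 -0.02660093  0.081     ] [0.47003165 0.08195829 0.077     ]
garlic [ 0.46350656 -0.15974164  0.03      ]
```

```bash
python3 -m jog '[{"linear":[0.4,-0.29,0]},{"linear":[0.79,-0.57,0]},{"linear":[0.79,-0.57,0]},{"linear":[0.79,-0.57,0]},{"linear":[0.79,-0.57,0]},{"linear":[0.79,-0.57,0]},{"linear":[0.79,-0.57,0]},{"linear":[0.79,-0.57,0]},{"linear":[0.79,-0.57,0]},{"linear":[0.79,-0.57,0]},{"linear":[0.79,-0.57,0]},{"linear":[0.79,-0.57,0]}]' -1 20
```

```text
invalid input
```

```bash
python3 -m jog '[{"linear":[0.39,-0.28,0.3]},{"linear":[0,0,0.7]},{"linear":[0,0,0.7]},{"linear":[0,0,0.6]},{"linear":[0,0,0.2]},{"linear":[0,0,0]},{"linear":[0,0,0]}]'; python3 - <<'E'
from h import *
for n,(a,b,c,d) in dict(top=(170,265,220,330),side=(105,215,245,335)).items():
    im=optics.get_image(n)[a:b,c:d,::-1]; cv2.imwrite(f"pics/{n}1.png",cv2.resize(im,None,fx=5,fy=5,interpolation=cv2.INTER_CUBIC))
s=env.observe(); print(s["position"],s["tool_rot"],s["ft_force"],s["q"])
E
```

```text
[ 0.23363236 -0.49771252  0.23095656] [[ 9.05245829e-01  4.24888160e-01 -1.99773399e-04]
 [ 4.24888169e-01 -9.05245449e-01  8.49180580e-04]
 [ 1.79962814e-04 -8.53598532e-04 -9.99999619e-01]] [-0.03900149  0.15904554 -0.13946483] [-7.71935275e+01  2.18273434e+01  7.43649019e+01 -3.78933750e-04
  8.38577360e+01 -1.23370767e+01]invalid input
```

View pics/side1.png

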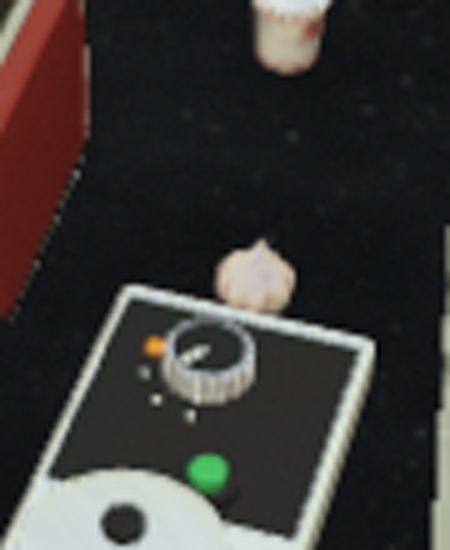

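Both moves were refused, probably because the rows lacked "roll", so the arm has not moved. The picture shows the dial at (210,350), still pointing to the second mark.

```bash
python3 -m jog '[{"linear":[0.4,-0.29,0],"roll":0},{"linear":[0.79,-0.57,0],"roll":0},{"linear":[0.79,-0.57,0],"roll":0},{"linear":[0.79,-0.57,0],"roll":0},{"linear":[0.79,-0.57,0],"roll":0},{"linear":[0.79,-0.57,0],"roll":0},{"linear":[0.79,-0.57,0],"roll":0},{"linear":[0.79,-0.57,0],"roll":0},{"linear":[0.79,-0.57,0],"roll":0},{"linear":[0.79,-0.57,0],"roll":0},{"linear":[0.79,-0.57,0],"roll":0},{"linear":[0.79,-0.57,0],"roll":0}]' -1 20
```

```text
time_s: 1.2
position: [0.4518, -0.1039, 0.2314]
tool_rot: [[0.905, 0.425, 0.0], [0.425, -0.905, -0.0], [0.0, 0.0, -1.0]]
ft_force: [0.5, -1.6, 0.9]
grip_width: -0.0
gripper_force: 0.0
```

```bash
python3 -m jog '[{"linear":[0.2,-0.14,0.3],"roll":0},{"linear":[0,0,0.7],"roll":0},{"linear":[0,0,0.8],"roll":0},{"linear":[0,0,0.8],"roll":0},{"linear":[0,0,0.7],"roll":0},{"linear":[0,0,0.5],"roll":0},{"linear":[0,0,0.35],"roll":0},{"linear":[0,0,0],"roll":0},{"linear":[0,0,0],"roll":0}]'; python3 - <<'E'
from h import *
n="side";a,b,c,d=(130,215,245,335)
im=optics.get_image(n)[a:b,c:d,::-1]; cv2.imwrite(f"pics/{n}2.png",cv2.resize(im,None,fx=6,fy=6,interpolation=cv2.INTER_CUBIC))
s=env.observe(); print(s["position"],s["ft_force"],s["q"],proj("side",s["position"]))
E
```

```text
time_s: 1.95
position: [0.4561, -0.0974, 0.0653]
tool_rot: [[0.905, 0.425, -0.001], [0.425, -0.905, 0.001], [-0.001, -0.001, -1.0]]
ft_force: [0.6, -0.1, -0.1]
grip_width: -0.0005
gripper_force: 0.0
[ 0.45655533 -0.09755865  0.06592869] [-0.50887487 -0.49020633  0.06102202] [-2.66389955e+01  2.54776158e+01  1.01042932e+02  5.17327528e-04
  5.34407393e+01  3.82168463e+01] [295.49674682 164.15383014]
```

View pics/side2.png

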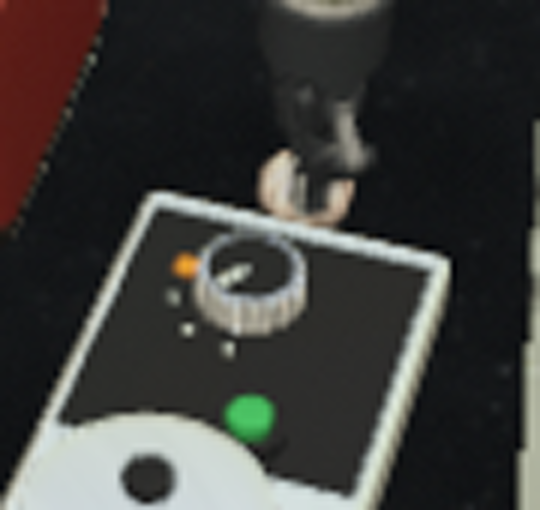

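The closed fingers hang at (305,205), right of the dial and beside the garlic with a gap. Now I'll move radially inward until contact.

```bash
python3 -m jog '[{"linear":[0.1,-0.1,0],"roll":0},{"linear":[0.1,-0.1,0],"roll":0},{"linear":[0.1,-0.1,0],"roll":0},{"linear":[0.04,-0.04,0],"roll":0},{"linear":[0.02,-0.02,0],"roll":0},{"linear":[0.02,-0.02,0],"roll":0},{"linear":[0,0,0],"roll":0}]'
```

```text
time_s: 2.58
position: [0.4636, -0.077, 0.0654]
tool_rot: [[0.905, 0.425, 0.0], [0.425, -0.905, -0.0], [0.0, 0.0, -1.0]]
ft_force: [0.7, 0.2, -1.1]
grip_width: -0.0004
gripper_force: 0.0
```

```bash
python3 -m jog '[{"linear":[0.018,-0.018,0],"roll":0},{"linear":[0.018,-0.018,0],"roll":0},{"linear":[0.018,-0.018,0],"roll":0},{"linear":[0,0,0],"roll":0}]'
```

```text
time_s: 2.92
position: [0.4645, -0.0742, 0.0653]
tool_rot: [[0.905, 0.425, -0.0], [0.425, -0.905, 0.0], [-0.0, -0.0, -1.0]]
ft_force: [-0.6, 0.1, 0.1]
grip_width: -0.0002
gripper_force: 0.0
```

```bash
python3 -m jog '[{"linear":[0.018,-0.018,0],"roll":0},{"linear":[0.018,-0.018,0],"roll":0},{"linear":[0,0,0],"roll":0}]';python3 -m jog '[{"linear":[0.018,-0.018,0],"roll":0},{"linear":[0,0,0],"roll":0}]'
```

```text
time_s: 3.17
position: [0.4653, -0.0722, 0.0653]
tool_rot: [[0.905, 0.425, 0.0], [0.425, -0.905, 0.0], [0.0, -0.0, -1.0]]
ft_force: [0.3, -0.1, -1.2]
grip_width: 0.0002
gripper_force: 0.0
time_s: 3.33
position: [0.4656, -0.0713, 0.0653]
tool_rot: [[0.905, 0.425, 0.0], [0.425, -0.905, 0.0], [0.0, -0.0, -1.0]]
ft_force: [0.0, 0.5, 0.3]
grip_width: -0.0
gripper_force: 0.0
```

```bash
python3 -m jog '[{"linear":[0.018,-0.018,0],"roll":0},{"linear":[0,0,0],"roll":0}]';python3 -m jog '[{"linear":[0.018,-0.018,0],"roll":0},{"linear":[0,0,0],"roll":0}]'
```

```text
time_s: 3.5
position: [0.4659, -0.0704, 0.0653]
tool_rot: [[0.905, 0.425, -0.0], [0.425, -0.905, 0.0], [0.0, -0.0, -1.0]]
ft_force: [0.3, -0.1, 0.5]
grip_width: 0.0003
gripper_force: 0.0
time_s: 3.67
position: [0.4663, -0.0694, 0.0653]
tool_rot: [[0.905, 0.425, 0.0], [0.425, -0.905, -0.0], [0.0, 0.0, -1.0]]
ft_force: [0.7, -0.4, 0.4]
grip_width: 0.0
gripper_force: 0.0
```

```bash
for i in 1; do python3 -m jog '[{"linear":[0.018,-0.018,0],"roll":0},{"linear":[0,0,0],"roll":0}]' | grep -E 'pos|ft'; python3 -m jog '[{"linear":[0.018,-0.018,0],"roll":0},{"linear":[0,0,0],"roll":0}]' | grep -E 'pos|ft'; done
```

```text
position: [0.4666, -0.0685, 0.0653]
ft_force: [-0.6, -0.4, 0.5]
position: [0.4668, -0.0681, 0.0654]
ft_force: [-2.6, -4.3, -0.6]
```

```bash
python3 -m jog '[{"linear":[0.018,-0.018,0],"roll":0},{"linear":[0,0,0],"roll":0}]' | grep -E 'pos|ft'
```

```text
position: [0.4669, -0.0678, 0.0654]
ft_force: [-5.0, -9.7, 1.6]
```

```bash
python3 -m jog '[{"linear":[0.018,-0.018,0],"roll":0},{"linear":[0,0,0],"roll":0}]' | grep -E 'pos|ft'
```

```text
position: [0.467, -0.0675, 0.0654]
ft_force: [-7.1, -14.7, 2.0]
```

```bash
python3 -m jog '[{"linear":[-0.04,-0.025,0],"roll":0.5},{"linear":[-0.03,-0.034,0],"roll":0.5},{"linear":[-0.03,-0.034,0],"roll":0.5},{"linear":[-0.03,-0.034,0],"roll":0.5}]'; python3 - <<'E'
from h import *
s=env.observe(); d=s["position"][:2]-np.array([.4828,-.0277]); r=np.hypot(*d);u=d/r;t=np.array([u[1],-u[0]]);f=s["ft_force"][:2]
print("r",r,"phi",np.degrees(np.arctan2(d[1],d[0])),"Fr",f@u,"Ft",f@t)
im=optics.get_image("side")[145:205,255:325,::-1]; cv2.imwrite("pics/side3.png",cv2.resize(im,None,fx=7,fy=7,interpolation=cv2.INTER_CUBIC))
E
```

```text
time_s: 4.67
position: [0.4608, -0.0639, 0.0654]
tool_rot: [[0.966, 0.259, -0.0], [0.259, -0.966, -0.002], [-0.001, 0.002, -1.0]]
ft_force: [-3.3, -8.0, 0.9]
grip_width: 0.0001
gripper_force: 3.6
r 0.04235157207192552 phi -121.26168614318308 Fr 8.535539971339954 Ft -1.3037434447142222
```

View pics/side3.png

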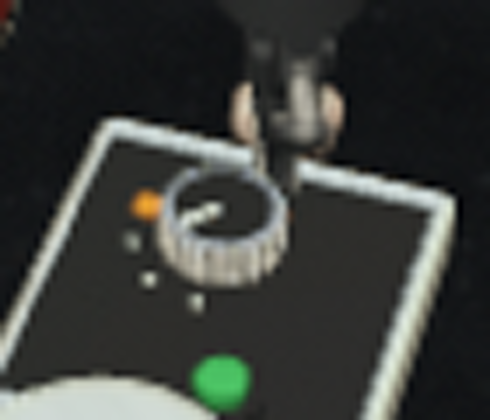

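The finger corner presses on the rim's right side at (280,190), and the pointer (222,208)→(185,225) has barely moved so far. I'll add a numeric pointer reading and continue.

```bash
cat > st.py <<'E'
from h import *
C=np.array([.4828,-.0277]); YAW=np.radians(-9.2)
def pointer(n):
    im=optics.get_image(n); g=im.min(axis=2).astype(float); ang=[];w=[]
    R=np.arange(6,25,1.)/1e3; A=np.radians(np.arange(-60,260,2)); P=[]
    for a in A:   # clockwise dial angle from own +y
        d=np.array([np.cos(YAW)*np.sin(a)-np.sin(YAW)*np.cos(a),np.sin(YAW)*np.sin(a)+np.cos(YAW)*np.cos(a)])
        uv=np.array([proj(n,[*(C+r*d),.081]) for r in R],np.float32)
        P.append(cv2.remap(g.astype(np.float32),uv[:,:1],uv[:,1:],cv2.INTER_LINEAR).mean())
    P=np.array(P); k=P.argmax(); s=slice(max(0,k-12),k+13); q=np.clip(P[s]-np.median(P)-.3*(P[k]-np.median(P)),0,None)
    return round(np.degrees((A[s]*q).sum()/q.sum()),1),round(P[k]-np.median(P))
s=env.observe(); d=s["position"][:2]-C; r=np.hypot(*d);u=d/r;t=np.array([u[1],-u[0]]);f=s["ft_force"][:2]
print("t",s["time_s"],"r",r.round(4),"phi",np.degrees(np.arctan2(d[1],d[0])).round(1),"Fr",(f@u).round(1),"Ft",(f@t).round(1),"side",pointer("side"),"top",pointer("top"))
E
python3 st.py
python3 -m jog '[{"linear":[-0.03,-0.034,0],"roll":0.5},{"linear":[-0.03,-0.034,0],"roll":0.5},{"linear":[-0.03,-0.034,0],"roll":0.5},{"linear":[-0.03,-0.034,0],"roll":0.5},{"linear":[0,0,0],"roll":0}]' >/dev/null; python3 st.py
```

```text
Traceback (most recent call last):
  File "st.py", line 13, in <module>
    print("t",s["time_s"],"r",r.round(4),"phi",np.degrees(np.arctan2(d[1],d[0])).round(1),"Fr",(f@u).round(1),"Ft",(f@t).round(1),"side",pointer("side"),"top",pointer("top"))
                                                                                                                                         ~~~~~~~^^^^^^^^
  File "st.py", line 8, in pointer
    uv=np.array([proj(n,[*(C+r*d),.081]) for r in R],np.float32)
                 ~~~~^^^^^^^^^^^^^^^^^^^
  File "h.py", line 9, in proj
    c,f,T=cal(n); q=T[:3,:3].T@(np.array(p)-T[:3,3]); return np.array([c["cx"]+f*q[0]/q[2],c["cy"]+f*q[1]/q[2]])
          ~~~^^^
  File "h.py", line 4, in cal
    c=optics.calibration(n); f=192/np.tan(np.radians(c["fov_y"])/2); return c,f,np.array(c["T"])
ValueError: time passes only in moves, steps and waits
Traceback (most recent call last):
  File "st.py", line 13, in <module>
    print("t",s["time_s"],"r",r.round(4),"phi",np.degrees(np.arctan2(d[1],d[0])).round(1),"Fr",(f@u).round(1),"Ft",(f@t).round(1),"side",pointer("side"),"top",pointer("top"))
                                                                                                                                         ~~~~~~~^^^^^^^^
  File "st.py", line 8, in pointer
    uv=np.array([proj(n,[*(C+r*d),.081]) for r in R],np.float32)
                 ~~~~^^^^^^^^^^^^^^^^^^^
  File "h.py", line 9, in proj
    c,f,T=cal(n); q=T[:3,:3].T@(np.array(p)-T[:3,3]); return np.array([c["cx"]+f*q[0]/q[2],c["cy"]+f*q[1]/q[2]])
          ~~~^^^
  File "h.py", line 4, in cal
    c=optics.calibration(n); f=192/np.tan(np.radians(c["fov_y"])/2); return c,f,np.array(c["T"])
ValueError: time passes only in moves, steps and waits
```

```bash
sed -i 's/^def cal/from functools import lru_cache\n@lru_cache\ndef cal/' h.py; python3 st.py
```

```text
t 5.2333 r 0.0423 phi -132.8 Fr 7.8 Ft 1.6 side (np.float64(53.6), 112) top (np.float64(123.2), 15)
```

```bash
python3 -m jog '[{"linear":[-0.03,-0.034,0],"roll":0.5},{"linear":[-0.03,-0.034,0],"roll":0.5},{"linear":[-0.03,-0.034,0],"roll":0.5},{"linear":[-0.03,-0.034,0],"roll":0.5},{"linear":[0,0,0],"roll":0}]' >/dev/null; python3 st.py
```

```text
t 5.75 r 0.0423 phi -143.7 Fr 6.0 Ft 3.5 side (np.float64(62.6), 130) top (np.float64(110.2), 23)
```

```bash
python3 -m jog '[{"linear":[-0.03,-0.034,0],"roll":0.5},{"linear":[-0.03,-0.034,0],"roll":0.5},{"linear":[-0.03,-0.034,0],"roll":0.5},{"linear":[-0.03,-0.034,0],"roll":0.5},{"linear":[0,0,0],"roll":0}]' >/dev/null; python3 st.py
```

```text
t 6.2667 r 0.0423 phi -152.8 Fr 6.5 Ft -1.4 side (np.float64(77.0), 105) top (np.float64(98.1), 20)
```

```bash
python3 -m jog '[{"linear":[-0.03,-0.034,0],"roll":0.5},{"linear":[-0.03,-0.034,0],"roll":0.5},{"linear":[-0.03,-0.034,0],"roll":0.5},{"linear":[-0.03,-0.034,0],"roll":0.5},{"linear":[-0.03,-0.034,0],"roll":0.5},{"linear":[-0.03,-0.034,0],"roll":0.5},{"linear":[0,0,0],"roll":0}]' >/dev/null; python3 st.py
```

```text
t 6.95 r 0.0424 phi -168.2 Fr 4.5 Ft 0.6 side (np.float64(89.6), 120) top (np.float64(158.0), 5)
```

```bash
python3 -m jog '[{"linear":[-0.03,-0.034,0],"roll":0.5},{"linear":[-0.03,-0.034,0],"roll":0.5},{"linear":[0,0,0],"roll":0}]' >/dev/null; python3 st.py
```

```text
t 7.3 r 0.0425 phi -173.3 Fr 4.7 Ft 2.6 side (np.float64(94.3), 126) top (np.float64(166.4), 4)
```

```bash
python3 -m jog '[{"linear":[-0.03,-0.034,0],"roll":0.5},{"linear":[-0.03,-0.034,0],"roll":0.5},{"linear":[-0.03,-0.034,0],"roll":0.5},{"linear":[0,0,0],"roll":0}]' >/dev/null; python3 st.py
```

```text
t 7.7333 r 0.0425 phi 179.1 Fr 5.2 Ft 2.2 side (np.float64(102.4), 124) top (np.float64(22.0), 5)
```

```bash
python3 -m jog '[{"linear":[-0.05,0.05,0],"roll":0},{"linear":[-0.1,0.1,0],"roll":0},{"linear":[-0.15,0.15,0],"roll":0},{"linear":[-0.1,0.1,-0.2],"roll":0},{"linear":[0,0,-0.6],"roll":0},{"linear":[0,0,-0.6],"roll":0},{"linear":[0,0,0],"roll":0}]'; python3 st.py; python3 - <<'E'
from h import *
im=optics.get_image("side")[130:215,245:335,::-1]; cv2.imwrite("pics/side4.png",cv2.resize(im,None,fx=6,fy=6,interpolation=cv2.INTER_CUBIC))
E
```

```text
time_s: 8.42
position: [0.4202, -0.0296, 0.1252]
tool_rot: [[0.739, -0.674, 0.007], [-0.674, -0.739, -0.003], [0.007, -0.003, -1.0]]
ft_force: [-0.1, -1.2, 1.1]
grip_width: -0.0001
gripper_force: 0.0
t 8.4167 r 0.0626 phi -178.2 Fr 0.1 Ft -1.2 side (np.float64(109.3), 127) top (np.float64(222.7), 9)
```

View pics/side4.png

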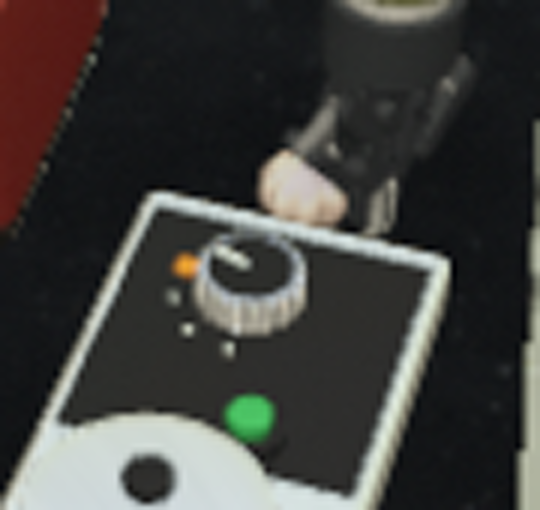

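The dial has clicked in at the orange mark: the pointer (250,267)→(218,250) aims at the orange mark (186,265), and the reading is 109° against 108° nominal. Next, the button.

```bash
python3 -m jog '[{"linear":[-0.1,-0.3,0],"roll":0},{"linear":[-0.2,-0.6,0],"roll":0},{"linear":[-0.22,-0.7,0],"roll":0},{"linear":[-0.22,-0.7,0],"roll":0},{"linear":[-0.2,-0.57,0.2],"roll":0},{"linear":[0,0,0.4],"roll":0},{"linear":[0,0,0.2],"roll":0},{"linear":[0,0,0],"roll":0},{"linear":[0,0,0],"roll":0}]'; python3 -c "
from h import *
im=optics.get_image('side')[130:215,245:335,::-1]; cv2.imwrite('pics/side5.png',cv2.resize(im,None,fx=6,fy=6,interpolation=cv2.INTER_CUBIC))"
```

```text
time_s: 9.32
position: [0.4679, 0.0807, 0.0888]
tool_rot: [[0.738, -0.674, -0.002], [-0.674, -0.738, 0.0], [-0.002, 0.001, -1.0]]
ft_force: [-0.0, 0.0, -0.1]
grip_width: 0.0004
gripper_force: 0.0
```

View pics/side5.png

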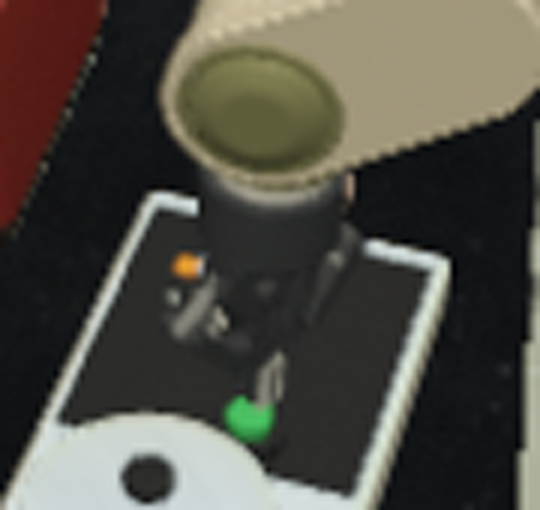

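The fingertip (about (265,400)) hangs just over the green button (250,417). I'll centre it by 2 mm and press slowly.

```bash
python3 -m jog '[{"linear":[0.037,-0.034,0.1],"roll":0},{"linear":[0,0,0.1],"roll":0},{"linear":[0,0,0.05],"roll":0},{"linear":[0,0,0.05],"roll":0},{"linear":[0,0,0.05],"roll":0},{"linear":[0,0,0],"roll":0}]' | grep -E 'pos|ft'; python3 -m jog '[{"linear":[0,0,0.03],"roll":0},{"linear":[0,0,0.03],"roll":0},{"linear":[0,0,0.03],"roll":0},{"linear":[0,0,0],"roll":0}]' | grep -E 'pos|ft'
```

```text
position: [0.4705, 0.0811, 0.0752]
ft_force: [-0.4, -1.8, 2.2]
position: [0.4706, 0.0811, 0.0717]
ft_force: [-1.0, -2.5, 3.9]
```

```bash
python3 -m jog '[{"linear":[0,0,0.03],"roll":0},{"linear":[0,0,0.03],"roll":0},{"linear":[0,0,0],"roll":0}]' | grep -E 'pos|ft'
```

```text
position: [0.4707, 0.0811, 0.0707]
ft_force: [-5.7, -3.2, 19.8]
```

Bottomed out at z = 0.0707 with a force step to 20 N, so the button is fully in. Releasing and retreating.

```bash
python3 -m jog '[{"linear":[0,0,-0.1],"roll":0},{"linear":[0,0,-0.2],"roll":0},{"linear":[0,0,-0.5],"roll":0},{"linear":[0,0,-0.7],"roll":0},{"linear":[0,0,-0.8],"roll":0},{"linear":[0,0,-0.8],"roll":0},{"linear":[0,0,-0.5],"roll":0},{"linear":[-0.5,0.5,0],"roll":0},{"linear":[-0.7,0.7,0],"roll":0},{"linear":[-0.5,0.5,0],"roll":0},{"linear":[0,0,0],"roll":0},{"linear":[0,0,0],"roll":0}]'; python3 st.py; python3 -c "
from h import *
a=[cv2.resize(optics.get_image(n)[r:r+140,c:c+190,::-1],None,fx=2.1,fy=2.1,interpolation=cv2.INTER_CUBIC) for n,r,c in(('side',130,180),('top',150,140))]
cv2.imwrite('pics/end.png',np.hstack(a))"
```

```text
time_s: 11.45
position: [0.3738, 0.077, 0.2138]
tool_rot: [[0.739, -0.674, 0.001], [-0.674, -0.739, 0.0], [0.001, -0.001, -1.0]]
ft_force: [0.0, -0.5, 0.5]
grip_width: 0.0004
gripper_force: 0.0
t 11.45 r 0.1512 phi 136.1 Fr -0.4 Ft -0.3 side (np.float64(109.3), 125) top (np.float64(107.7), 108)
```

View pics/end.png

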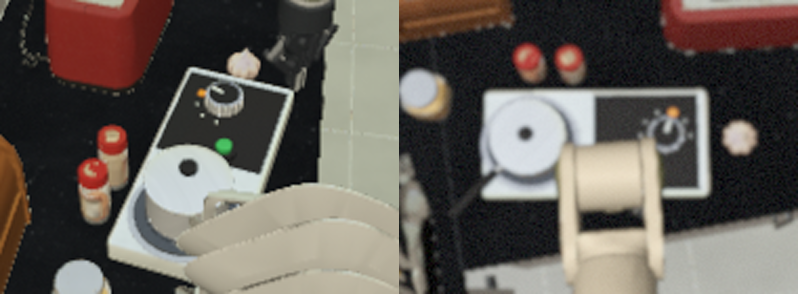

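The pointer reads 108–109° in both views, at the orange mark (203,93 in the side view). The button (224,146) is back out, the pan, jars and garlic are unmoved, and the arm is clear. Handing in.

```bash
python3 -c "
from rig import env
print(env.close_job())"
```

```text
the job is handed in; nothing more can be done
None
```

The dial was turned by its rim, clicking at the third mark and then at the orange one, the start button was then pressed fully in and released, nothing else in view looks moved, and the job was handed in at about 11.5 s with the arm clear.

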